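Rock a relief tile into its sprung steel holder

TASK

Mount the thick stepped relief tile in the steel tile holder: slip one short end of it, tilted, under the holder's lip, push the sprung jaw back with it just far enough (4 to 6 newtons; more overstrains its spring), and rock the other end down past the end wall until the tile lies flat on the holder's floor, then let go. The glaze chips easily, so never press harder than about 15 newtons, and leave the two other tiles where they lie.

Things in the scene. Friction and masses are not known exactly. Their poses are not given: they have to be found in the camera images.
- tile_center (a point): Centre (half-way up, 14 mm above its underside) of the loose glazed ceramic tile to mount, the only stepped one: a flange 96 mm (its x) by 60 mm (its y) by 12 mm thick, with a raised panel 60 mm (x) by 44 mm (y) centred on it, rising a further 16 mm (28 mm in all), so the panel's sides can be gripped across its 44 mm above the flange. z is up through the face. 0.2 to 0.4 kg, face up on the table. Either short end may go under the lip.
- holder: Steel tile holder fixed to the table; origin at the middle of its underside, z up, x along the pocket from lip end to end wall, y across. Its plate (6 mm thick, x -92 to +82, y +-58 mm) carries the nest (pocket, lip, jaw, walls), screwed on through slots: the nest truly sits up to 12 mm either way along x from the nominal points given here. Its x is not measured: feel for it. It stays put.
- pocket_floor (a point): Nominal middle of the nest's pocket floor, 10 mm above the holder's underside; axes as the holder's. A seated tile's underside rests here. The pocket is 62.5 mm wide (y), between side walls 9 mm high (over the floor) and 6 mm thick, x -41 to +49 mm.
- end_wall (a point): Nominal middle of the top inner edge of the plain end wall: inner face at x = +48 mm from the holder's origin, 10 mm high over the pocket floor, 6 mm thick. The seated tile's one end lies against it.
- lip_edge (a point): Nominal middle of the lip's free edge at its underside: x = -40 mm from the holder's origin, 20 mm above the pocket floor. The lip (3 mm thick, top 23 mm over the floor) roofs the pocket from here to x = -72 mm. Under it is the sprung jaw (no reading): 56 mm wide, 1.5 to 18 mm above the floor, face at x = -45 mm at rest, so 5 mm back from this edge; it gives way towards -x.
- jaw_face (a point): Nominal middle of the sprung jaw's face at rest, under the lip (x = -45 mm, 8 mm over the floor). Pushed towards -x it takes about 1.2 N to start and 0.7 N more per mm; pushed in more than 8.5 mm (7 N) the spring is overstrained. The seated tile keeps it about 3 mm in (3.3 N), whose friction can hold an end up until it is pressed down. To rock the tile past the end wall it must be 4 to 7 mm in (4 to 6 N). This point does not follow the jaw.
- tile_wide: Bystander: flat tile 110 x 85 x 10 mm without a step, origin under its centre. Leave alone.
- tile_small: Bystander: flat tile 55 x 55 x 10 mm without a step, origin under its centre. Leave alone.
There are look-alikes about, which are no part of the job. Of the things that look like the holder, take the one that is nearest to the robot's base at the start.

How it is judged:
By the outcome, as a careful person would: the job done as asked, in the order asked, and still so for the second after the job is handed in, with the robot touching nothing.
It also fails if it takes over 72 s, if anything falls off the work surface, if the arm or the gripper's body presses on something with over 40 N, if the wrist force passes 120 N, or if a joint passes its speed limit or range.

ROBOT

A 6-joint arm with a two-finger parallel gripper is mounted at the origin on the work surface. World frame = base frame: x ahead of the robot, y to its left, z up, the work surface at z = 0. Lengths are in m, angles in degrees, forces in N, time in s.
With the tool pointing down it reaches from about 0.325 to 0.775 m from the base axis. Payload 5.5 kg.
Tool frame: the origin (TCP) lies at the very end of the fingers, on their centre line; the grasp point (between the pads) lies 19 mm behind it (ctrl.hold_point_z is the distance from the TCP to the grasp point, in m); z points along the fingers, y is the direction in which the jaws open and shut (so a half turn about z gives the same grasp; the last joint's range is limited). The gripper opens to 88 mm and grips with 3 to 60 N. Pads are 20 mm wide; open, the fingers measure 115 mm over their backs; the gripper's body (75 mm by 178 mm) begins 61 mm behind the grasp point.
Start: joints at [-68.509, 5.22, 70.514, -0, 104.267, -3.249], TCP at [0.251, -0.545, 0.223] pointing down, gripper open.
Joint ranges: [-164.24, 164.24], [-49.07, 125.15], [9.68, 141.18], [-86.29, 266.29], [3.28, 154.24], [-151.56, 151.56]. Speed limits (degrees/s): [147.25, 147.25, 172.46, 180, 180, 180].

INTERFACE

Orientations are given as [roll, pitch, yaw] about the fixed x, y, z axes, in that order (R = Rz(yaw) Ry(pitch) Rx(roll)).
In Python, from rig import state, capture, calibration, ctrl gives the robot as it stands. The module is installed in compiled form; this text tells all that it offers.
- The arm moves only by the shell command python3 -m pendant 'ROWS' [OPENING] [FORCE]. ROWS is JSON, one flat list of numbers, 6 for each row, row after row: the shift along the tool's x, y, z in mm, then the turn, a rotation vector about the tool's x, y, z in degrees. In form: [dx, dy, dz, wx, wy, wz, dx, dy, dz, wx, wy, wz, ...]. A call has 1 to 20 rows; each row is the pose to reach, as a shift and turn from the pose measured when the call began, along the tool's axes at that moment; what a row does not reach only later rows make up. A row lasts 1/8 s, in which the tool goes at most 62.5 mm and 10.7 degrees, less where a joint would pass 70% of its speed; a pose out of reach is approached as far as the arm can. A call with a gripper value outside its range is refused whole. OPENING is the closure, from 0 (fully open) to 1 (shut), set as the call begins (- or left out, the last holds). The fingers move at their own pace and stop on an object; FORCE is the grip in N (left out, the last holds). Time passes only in rows, so rows that repeat a pose let the fingers close. It gives the time, the measured TCP pose, the force and the opening at its end, in the units of the state.
- state(): the state, without advancing time (a new reading comes with each control period).
- capture(name): name is "scene" or "top" or "wrist"; returns the picture (480x640x3 uint8, red, green, blue); there is no depth.
- calibration(name): a dict with "mtx" (3x3 intrinsics, pixels), "R" (3x3) and "t" (3): a world point X has camera coordinates R X + t. Camera axes: x right, y down, z forward; pixel columns grow to the right and rows downward; lengths in m; the calibration is good to about 2 mm. A picture is of the moment at which its call begins: read the wrist's pose just before it. calibration takes no time and is no camera call; for the wrist camera it gives the pose at the moment of the call.
- ctrl.hand_in(): hands the job in, once; it reports no verdict.
The state is a dict: "clock": time; "qpos": joint angles; "joint_velocities": joint speeds; "joint_torque": joint torques, N m; "tcp_pos": TCP position; "tool_rot": TCP orientation; "wrist_force": force on the tool from outside, world axes, zero at the start; "wrist_torque": the same for the moment, N m; "grip_width": finger opening in m.
Only numpy, scipy, OpenCV 4.12 (cv2) and the standard library are available. Lean on these libraries where they do the work, as an engineer would, in place of code of your own. Each camera call takes 0.05 s, during which the arm holds its last target.

## Working session

There is one attempt and no reset: what is moved stays moved. The work goes in short steps, Python scripts to look and compute and a shell command to move; the robot and the scene stay as the last step left them, time stands still between calls to the robot, and variables do not carry over. Pictures are saved under pics/ and viewed, and the job is handed in when it is done.

```bash
mkdir -p pics
cat > h.py <<'E'
import numpy as np,cv2
from rig import state,capture,calibration,ctrl
def snap(n,f):
    c=calibration(n); im=capture(n); cv2.imwrite(f'pics/{f}.png',im[:,:,::-1]); return c,im
def ray(c,uv,z):
    K,R,t=np.array(c['mtx']),np.array(c['R']),np.array(c['t'])
    d=R.T@np.linalg.inv(K)@np.array([uv[0],uv[1],1.]); o=-R.T@t
    return o+d*(z-o[2])/d[2]
def proj(c,X):
    p=np.array(c['mtx'])@(np.array(c['R'])@np.array(X)+np.array(c['t'])); return p[:2]/p[2]
E
python3 - <<'E'
from h import *
s=state();print(s)
for n in ['scene','top','wrist']:
    c,_=snap(n,n+'0'); print(n,-np.array(c['R']).T@np.array(c['t']))
E
```

```text
{'clock': 0.0, 'qpos': array([-6.85073785e+01,  5.26293388e+00,  7.05829436e+01, -5.32210393e-04,
        1.04267419e+02, -3.24834361e+00]), 'joint_velocities': array([-0.09191604,  0.02673718, -0.03140375, -0.04582023,  0.10268379,
       -0.0128777 ]), 'joint_torque': array([-1.53772671e-04, -4.46450078e+01, -4.06454158e+01,  6.98025478e-02,
        2.93146586e-02, -1.24899839e-04]), 'tcp_pos': array([ 0.25099505, -0.54463789,  0.22149823]), 'tool_rot': array([-1.79886856e+02, -5.90458819e-03,  2.47408286e+01]), 'wrist_force': array([-0.12131547, -0.23632887, -0.36912867]), 'wrist_torque': array([-0.02492292, -0.00834681, -0.01177114]), 'grip_width': 0.08801571507475098}
scene [1.30654164 0.06881113 0.6708106 ]
top [0.28676911 0.12092737 1.51338404]
wrist [ 0.32660212 -0.50944311  0.38350954]
```

View pics/scene0.png

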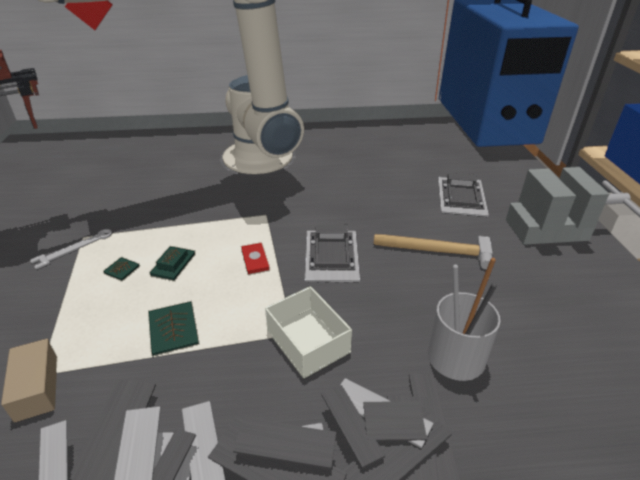

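View pics/top0.png

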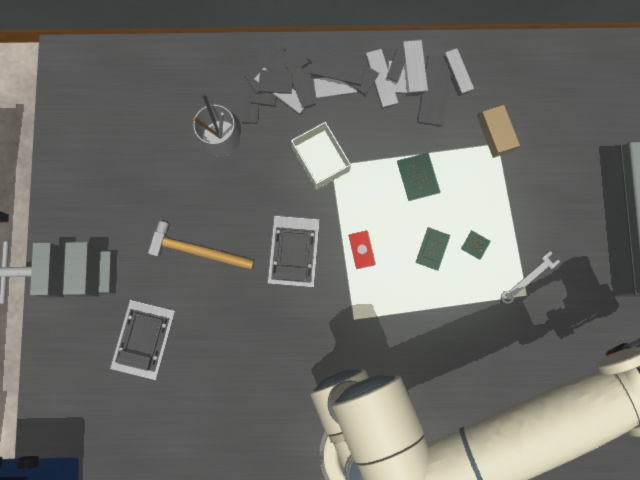

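View pics/wrist0.png

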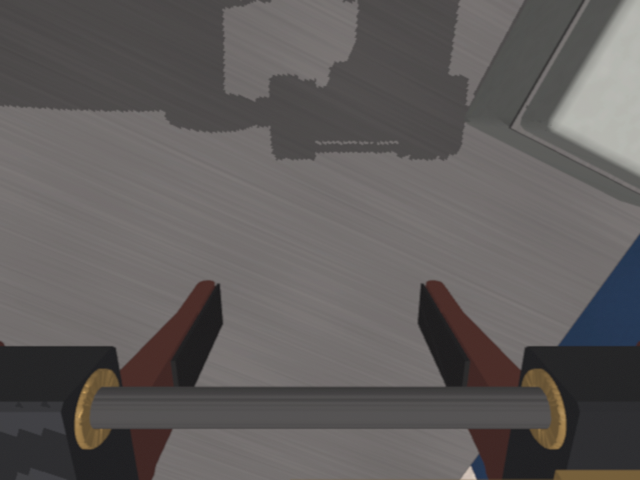

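The stepped tile is at about (433,249) in the top image. There are two holders, at (294,251) and (143,340). I'll zoom in and measure.

Run:
```python
from h import *
c=calibration('top');im=cv2.imread('pics/top0.png')
print(np.round(np.array(c['mtx'])[0],1))
for n,uv,z in [('base0',None,0),('tile',(433,249),.028),('hA',(294,251),.006),('hB',(143,340),.006)]:
    if uv: p=ray(c,uv,z);print(n,p,np.hypot(p[0],p[1]))
print(proj(c,[0,0,0]),proj(c,[.1,0,0]))
a=cv2.resize(im[205:300,250:345],None,fx=6,fy=6,interpolation=cv2.INTER_CUBIC)
cv2.imwrite('pics/zh.png',a)
b=cv2.resize(im[210:290,395:495],None,fx=6,fy=6,interpolation=cv2.INTER_CUBIC)
cv2.imwrite('pics/zt.png',b)
```

```text
[601.5   0.  320.4]
tile [ 0.49408733 -0.17585161  0.028     ] 0.5244483560028669
hA [0.49763282 0.17203976 0.006     ] 0.5265321523132149
hB [0.28185532 0.54673563 0.006     ] 0.6151115884073818
[367.46063184 454.31548805] [366.27184561 411.60437577]
```

View pics/zh.png

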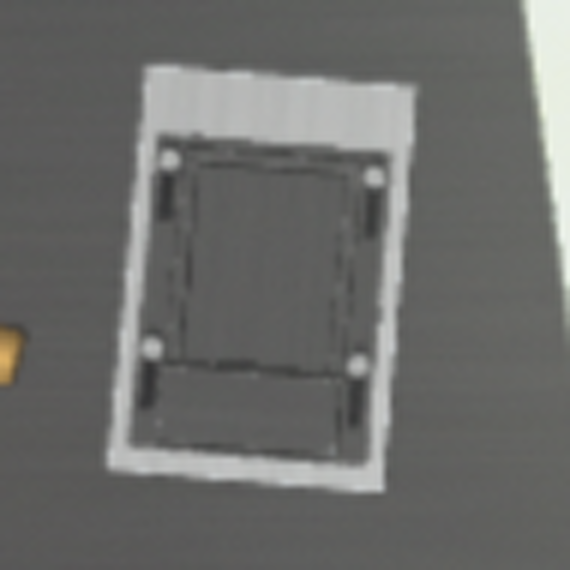

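View pics/zt.png

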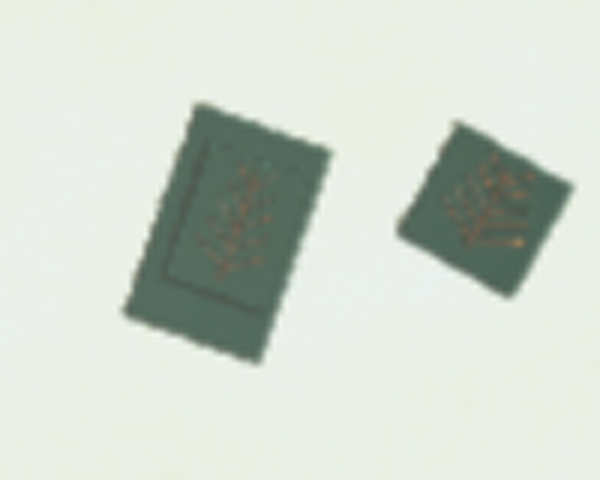

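```bash
cat >> h.py <<'E'
from scipy.spatial.transform import Rotation as Ro
def pose():
    s=state(); return np.array(s['tcp_pos']),Ro.from_euler('xyz',s['tool_rot'],degrees=True)
def row(p,R):
    p0,R0=pose()
    return np.round(np.r_[R0.inv().apply(np.array(p)-p0)*1000,(R0.inv()*R).as_rotvec(degrees=True)],1)
def down(yaw): # tool x at yaw, z down
    return Ro.from_euler('z',yaw,degrees=True)*Ro.from_euler('x',180,degrees=True)
def rect(c,px,z):
    P=np.array([ray(c,u,z) for u in px]); return P
E
python3 - <<'E'
from h import *
c=calibration('wrist');p,R=pose()
C=-np.array(c['R']).T@np.array(c['t']);print('cam in tool',R.inv().apply(C-p), 'axis in tool',R.inv().apply(np.array(c['R'])[2]),np.array(c['mtx'])[0])
c=calibration('top')
P=rect(c,[(395-.4+x/6,210-.4+y/6) for x,y in [(197,103),(331,151),(260,362),(124,315)]],.012)
print(P);print(P.mean(0)); d=[np.linalg.norm(P[i]-P[(i+1)%4]) for i in range(4)];print(d)
v=(P[0]+P[1]-P[2]-P[3]);print('tileyaw',np.degrees(np.arctan2(v[1],v[0])))
H=rect(c,[(250-.4+x/6,205-.4+y/6) for x,y in [(147,66),(417,87),(382,492),(108,468)]],.006)
print(H,[np.linalg.norm(H[i]-H[(i+1)%4]) for i in range(4)])
v=(H[0]+H[1]-H[2]-H[3]);yaw=np.arctan2(v[1],v[0]);print(np.degrees(yaw)); u=np.array([np.cos(yaw),np.sin(yaw)]);print('origin',H.mean(0)[:2]+.005*u)
E
```

```text
cam in tool [ 0.08343833 -0.00063606 -0.16184573] axis in tool [-0.30031559 -0.00176072  0.95383827] [402.90983053   0.         319.89361932]
[[ 0.55354019 -0.16750471  0.012     ]
 [ 0.53206821 -0.2232825   0.012     ]
 [ 0.44304933 -0.18902367  0.012     ]
 [ 0.46375808 -0.13284272  0.012     ]]
[ 0.49810395 -0.1781634   0.012     ]
[np.float64(0.059767950073586845), np.float64(0.09538358071697675), np.float64(0.05987613786581421), np.float64(0.09624074392278464)]
tileyaw -21.079706696929417
[[0.58962928 0.22186262 0.006     ]
 [0.57876623 0.10719624 0.006     ]
 [0.40677757 0.1246875  0.006     ]
 [0.41868425 0.2390364  0.006     ]] [np.float64(0.11517979541291307), np.float64(0.17287580091136032), np.float64(0.11496712694256962), np.float64(0.17180553880663263)]
-5.772068426396733
origin [0.50343898 0.17269283]
```

Run:
```python
from h import *
print(row([.498,-.178,.13],down(-21)))
```

```text
[ 3.778e+02 -2.296e+02  9.220e+01 -1.000e-01  0.000e+00  4.570e+01]
```

```bash
python3 -m pendant '[378,-230,92,0,0,45.7,378,-230,92,0,0,45.7,378,-230,92,0,0,45.7,378,-230,92,0,0,45.7,378,-230,92,0,0,45.7,378,-230,92,0,0,45.7,378,-230,92,0,0,45.7,378,-230,92,0,0,45.7,378,-230,92,0,0,45.7,378,-230,92,0,0,45.7,378,-230,92,0,0,45.7,378,-230,92,0,0,45.7]' 0
python3 - <<'E'
from h import *
snap('wrist','w1')
E
```

```text
clock: 1.65
tcp_pos: [0.4977, -0.1785, 0.1305]
tool_rot: [-179.9, 0.0, -21.1]
wrist_force: [-0.0, -0.5, 0.2]
grip_width: 0.0875
```

View pics/w1.png

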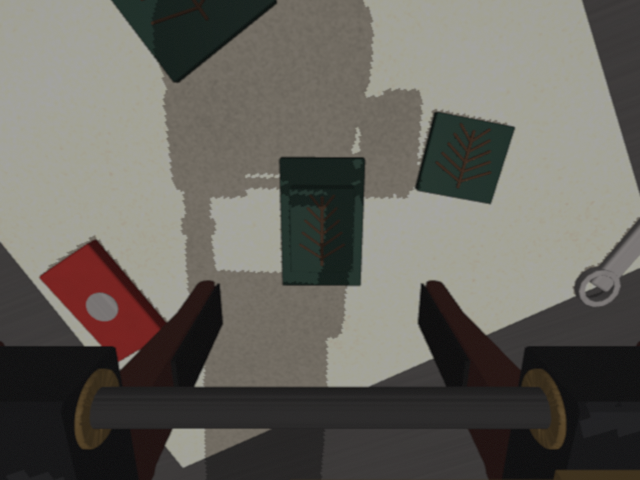

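Run:
```python
from h import *
c=calibration('wrist')
im=cv2.imread('pics/w1.png')
cv2.imwrite('pics/w1z.png',cv2.resize(im[140:300,260:400],None,fx=4,fy=4,interpolation=cv2.INTER_CUBIC))
P=rect(c,[(280,157),(364.5,157.5),(360.5,285.5),(282.5,284.5)],.012)
print(P,P.mean(0),[np.linalg.norm(P[i]-P[(i+1)%4]) for i in range(4)])
v=(P[0]+P[1]-P[2]-P[3]);print('tileyaw',np.degrees(np.arctan2(v[1],v[0])))
```

```text
[[ 0.5553912  -0.16979204  0.012     ]
 [ 0.53415529 -0.22385276  0.012     ]
 [ 0.44449129 -0.18940365  0.012     ]
 [ 0.46656927 -0.13446372  0.012     ]] [ 0.50015176 -0.17937805  0.012     ] [np.float64(0.05808205604862209), np.float64(0.09605401572276483), np.float64(0.059210077666433776), np.float64(0.09558987794605525)]
tileyaw -21.35255683863666
```

View pics/w1z.png

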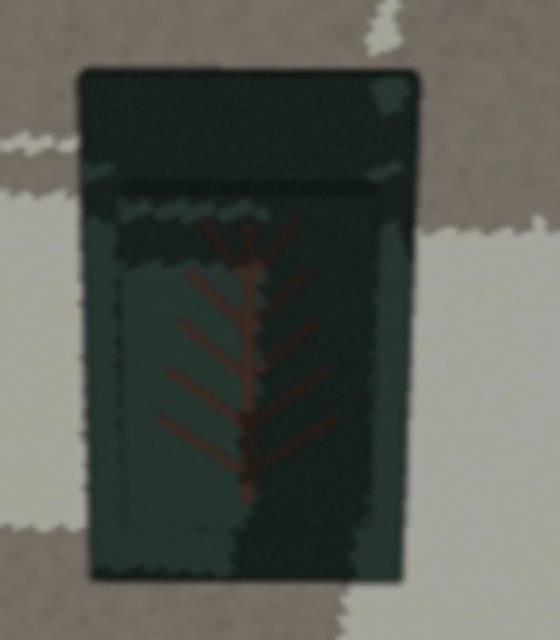

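Run:
```python
from h import *
print(row([.499,-.1788,.05],down(-21.2)),row([.499,-.1788,.0150],down(-21.2)))
```

```text
[ 1.4  0.1 80.4 -0.1  0.   0.2] [ 1.400e+00  1.000e-01  1.154e+02 -1.000e-01  0.000e+00  2.000e-01]
```

```bash
python3 -m pendant '[1.4,0,50,-0.1,0,0.2,1.4,0,90,-0.1,0,0.2,1.4,0,105,-0.1,0,0.2,1.4,0,112,-0.1,0,0.2,1.4,0,115.2,-0.1,0,0.2,1.4,0,115.2,-0.1,0,0.2]' 0; python3 -c "
from h import *
print(row([.499,-.1788,.0150],down(-21.2)));snap('wrist','w2')"
```

```text
clock: 2.45
tcp_pos: [0.4998, -0.179, 0.0166]
tool_rot: [180.0, -0.1, -21.2]
wrist_force: [0.6, -0.1, -0.3]
grip_width: 0.0879
[-0.9  0.1  1.6  0.  -0.1 -0. ]
```

View pics/w2.png

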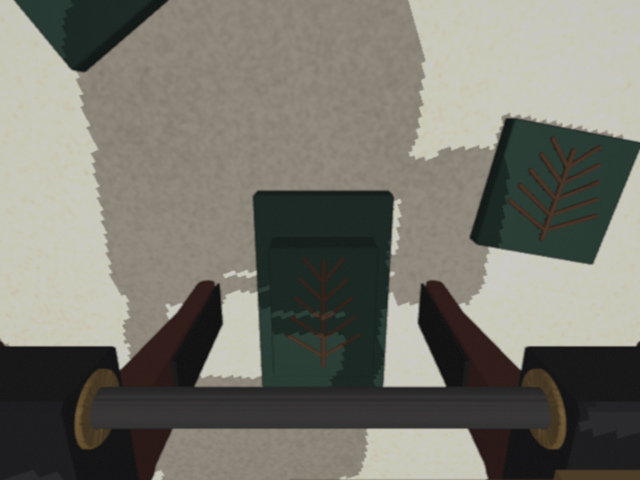

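The tile sits centred between the fingers (column 323, finger midline 320). Closing.

```bash
python3 -m pendant '[0,0,1,0,0,0,0,0,1,0,0,0]' 0; python3 -m pendant '[0,0,0,0,0,0,0,0,0,0,0,0,0,0,0,0,0,0,0,0,0,0,0,0,0,0,0,0,0,0,0,0,0,0,0,0]' 1 14
```

```text
clock: 2.75
tcp_pos: [0.5001, -0.1792, 0.0161]
tool_rot: [179.9, -0.1, -21.2]
wrist_force: [0.1, 0.3, 0.3]
grip_width: 0.0879
clock: 3.5
tcp_pos: [0.5001, -0.1792, 0.0161]
tool_rot: [179.9, -0.1, -21.2]
wrist_force: [-0.3, -0.7, -0.6]
grip_width: 0.044
```

Run:
```python
from h import *
print(row([.499,-.1788,.25],down(-21.2)),row([.409,.182,.25],down(-5.8)))
```

```text
[-6.000e-01  2.000e-01 -2.339e+02  1.000e-01 -1.000e-01 -0.000e+00] [-2.152e+02 -3.035e+02 -2.348e+02  1.000e-01 -1.000e-01 -1.540e+01]
```

```bash
python3 -m pendant '[0,0,-20,0,0,0,0,0,-60,0,0,0,0,0,-110,0,0,0,-20,-30,-160,0,0,0,-50,-70,-200,0,0,-4,-90,-120,-234,0,0,-8,-125,-170,-234,0,0,-12,-160,-220,-234,0,0,-15.4,-190,-265,-234,0,0,-15.4,-215,-303,-234.5,0,0,-15.4,-215,-303,-234.5,0,0,-15.4,-215,-303,-234.5,0,0,-15.4,-215,-303,-234.5,0,0,-15.4]'; python3 -c "
from h import *
snap('wrist','w3');c=calibration('wrist');np.savez('c3.npz',**{k:np.array(v) for k,v in c.items()})"
```

```text
clock: 5.12
tcp_pos: [0.4093, 0.1804, 0.2501]
tool_rot: [179.9, -0.1, -5.9]
wrist_force: [-0.5, 0.6, -2.6]
grip_width: 0.0435
```

View pics/w3.png

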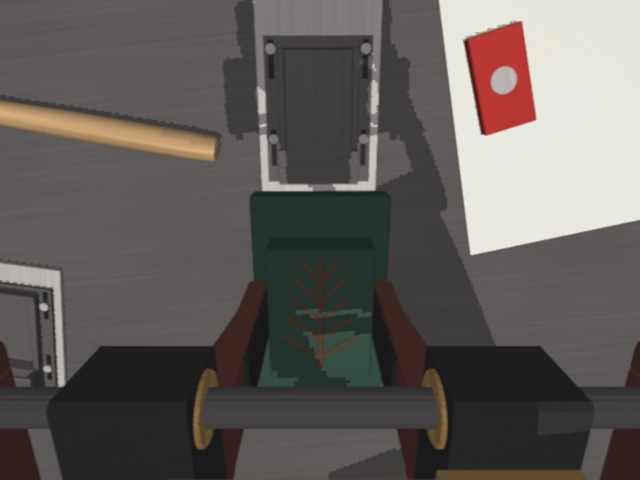

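The holder lies straight ahead, with its plate bottom edge at row ~190 and its nest at rows 36–185. The held tile spans columns 250–390. Zooming in on the holder.

Run:
```python
from h import *
im=cv2.imread('pics/w3.png')
cv2.imwrite('pics/w3z.png',cv2.resize(im[0:200,240:400],None,fx=4,fy=3,interpolation=cv2.INTER_CUBIC)[:, :])
a=cv2.resize(im[0:200,240:400],None,fx=5,fy=5,interpolation=cv2.INTER_CUBIC)
a=np.clip(a.astype(float)*1.8,0,255).astype(np.uint8)
cv2.imwrite('pics/w3a.png',a[:520]);cv2.imwrite('pics/w3b.png',a[480:])
```

```text
(no output)
```

View pics/w3a.png

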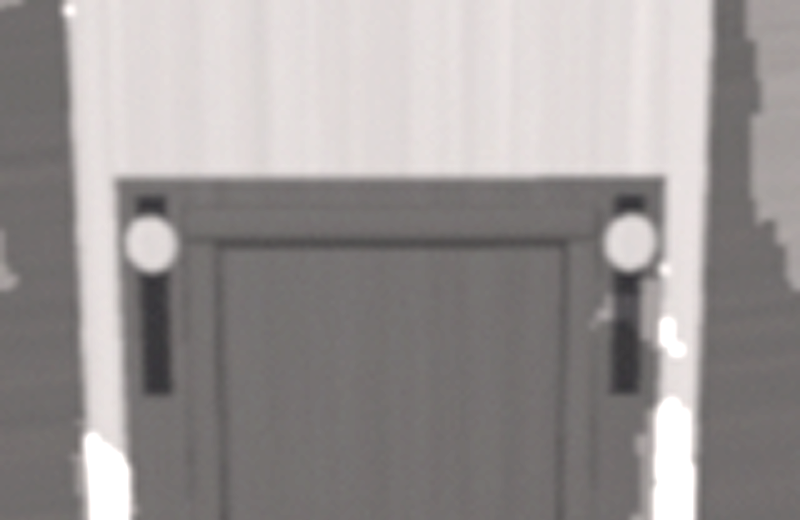

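View pics/w3b.png

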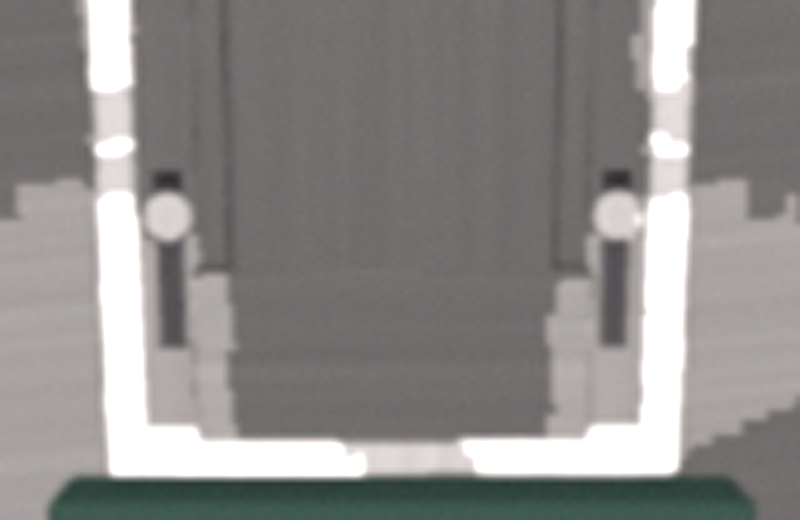

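Run:
```python
from h import *
c=dict(np.load('c3.npz'))
f=lambda x,y,z: ray(c,(240+(x+.5)/5-.5,(y+.5)/5-.5),z)
pl={'plL0':f(67,20,.006),'plR0':f(713,20,.006),'plL1':f(107,950,.006),'plR1':f(681,950,.006)}
m0=(pl['plL0']+pl['plR0'])/2;m1=(pl['plL1']+pl['plR1'])/2
v=m0-m1;print('plate yaw mid',np.degrees(np.arctan2(v[1],v[0])),[ np.degrees(np.arctan2(*(pl['pl%s0'%s]-pl['pl%s1'%s])[[1,0]])) for s in 'LR'],'width',np.linalg.norm(pl['plL0']-pl['plR0']),np.linalg.norm(pl['plL1']-pl['plR1']))
yaw=np.arctan2(v[1],v[0]);u=np.array([np.cos(yaw),np.sin(yaw)]);n=np.array([-u[1],u[0]])
O=f(394,955,.006)[:2]+.092*u; O=O+n*((m1[:2]-O)@n)
print('O',O)
def h(P):P=P[:2]-O;return np.round([P@u*1000,P@n*1000],1)
print('endwall top in',h(f(391,238,.020)),'floor',h(f(391,243,.010)),'lip top',h(f(391,752,.033)),'lip bot',h(f(391,752,.030)))
print('nest outer base',h(f(391,178,.010)),'nest low edge',h(f(391,918,.033)))
for nm,x,y,z in [('wL',217,260,.019),('wR',565,260,.019),('wLb',228,740,.019),('wRb',557,740,.019),('wLf',222,260,.010),('wRf',560,260,.010),('nL',118,178,.01),('nR',663,178,.01),('s1',152,243,.012),('s2',630,241,.012),('s3',168,695,.012),('s4',617,695,.012)]: print(nm,h(f(x,y,z)))
```

```text
plate yaw mid -5.856920950721563 [np.float64(-6.101900349824009), np.float64(-5.612038279152961)] width 0.1156219308508231 0.11706207965880033
O [0.50455002 0.17302944]
endwall top in [39.9 -0. ] floor [40.4 -0. ] lip top [-48.7   0.3] lip bot [-49.    0.3]
nest outer base [51.2 -0.1] nest low edge [-79.6   0.5]
wL [36.5 31.1]
wR [ 36.3 -31.2]
wLb [-47.7  31.6]
wRb [-47.9 -31.4]
wLf [37.7 30.9]
wRf [ 37.5 -30.9]
nL [51.3 49.3]
nR [ 51.  -49.3]
s1 [40.3 43.4]
s2 [ 40.3 -43.4]
s3 [-39.7  43.5]
s4 [-40.  -43.4]
```

Run:
```python
from h import *
c=dict(np.load('c3.npz'));p,R=pose()
for e in (-2,-1,0,1):
  print(e,[proj(c,p+R.apply(np.array([48+e,y,z])/1000)).round(1).tolist() for z in (16.1,4.1) for y in (-30,30)])
im=cv2.imread('pics/w3.png').astype(int).sum(2)
for u in (300,340): print(im[180:205,u])
print(im[215,240:262],im[215,380:400])
print(state()['wrist_force'],state()['wrist_torque'])
```

```text
-2 [[255.7, 194.8], [389.3, 194.6], [251.3, 200.6], [394.0, 200.5]]
-1 [[255.5, 192.6], [389.4, 192.4], [251.2, 198.3], [394.1, 198.1]]
0 [[255.4, 190.4], [389.5, 190.2], [251.1, 195.9], [394.3, 195.8]]
1 [[255.3, 188.2], [389.7, 188.0], [250.9, 193.6], [394.4, 193.4]]
[187 186 188 257 418 553 580 578 577 583 532 306 112  99 101 102 117 124
 130 131 133 130 131 132 135]
[186 182 195 302 477 568 580 580 581 552 434 238 105  98 100 104 114 129
 131 132 129 132 133 132 133]
[275 275 276 275 273 275 276 275 272 250 191 138 131 129 132 132 135 132
 130 129 132 129] [131 132 133 132 132 133 131 132 126 135 166 188 191 191 191 192 190 191
 189 190]
[-0.8140328  -0.98354448 -2.04785017] [ 0.05361097  0.00564419 -0.01778373]
```

```bash
cat >> h.py <<'E'
import json,os
P=dict(O=[0.5044,0.1716],yaw=-5.86,shift=-8.4,floor=10.0,e=-0.3,under=16.1)
if os.path.exists('P.json'): P.update(json.load(open('P.json')))
def NR(): return Ro.from_euler('z',P['yaw'],degrees=True)
def N0(): return np.r_[P['O'],0]+NR().apply([P['shift']/1000,0,P['floor']/1000])
def corner(): return np.array([-48+P['e'],0,P['under']])/1000
def target(xb,zb,th,y=0):
    R=NR()*Ro.from_euler('y',-th,degrees=True)*Ro.from_euler('x',180,degrees=True)
    return N0()+NR().apply(np.array([xb,y,zb])/1000)-R.apply(corner()),R
def trow(*a): return row(*target(*a))
def cur():
    p,R=pose(); c=NR().inv().apply(p+R.apply(corner())-N0())*1000
    E=(NR().inv()*R*Ro.from_euler('x',180,degrees=True).inv()).as_euler('xyz',degrees=True)
    s=state();F=NR().inv().apply(s['wrist_force']);T=NR().inv().apply(s['wrist_torque'])
    print('t',round(s['clock'],2),'xb,y,zb',c.round(2),'rpy',E.round(2),'F',F.round(2),'T',T.round(3),'w',round(s['grip_width']*1000,1))
E
python3 - <<'E'
from h import *
cur();print(trow(-30,90,12),trow(-30,45,12))
E
```

```text
t 5.17 xb,y,zb [-135.35   -0.91  223.78] rpy [-0.1  -0.13 -0.1 ] F [-0.71 -1.06 -2.05] T [ 0.053  0.011 -0.018] w 44.0
[ 1.007e+02 -1.400e+00  1.244e+02  1.000e-01  1.190e+01 -1.000e-01] [ 1.006e+02 -1.400e+00  1.694e+02  1.000e-01  1.190e+01 -1.000e-01]
```

```bash
python3 -m pendant '[30,0,20,0,4,0,60,-1,60,0,8,0,100.7,-1.4,110,0,12,0,100.7,-1.4,150,0,12,0,100.7,-1.4,169,0,12,0,100.7,-1.4,169,0,12,0,100.7,-1.4,169,0,12,0,100.7,-1.4,169,0,12,0]'; python3 -c "
from h import *
cur();c,im=snap('wrist','w4')
a=cv2.resize(im[:320,200:440,::-1],None,fx=3.3,fy=1.87*1,interpolation=cv2.INTER_CUBIC)
cv2.imwrite('pics/w4z.png',cv2.resize(im[60:240,220:420,::-1],None,fx=4,fy=3.3,interpolation=cv2.INTER_CUBIC))
np.savez('c4.npz',**{k:np.array(v) for k,v in c.items()})"
```

```text
clock: 6.18
tcp_pos: [0.5111, 0.1714, 0.0838]
tool_rot: [180.0, -12.3, -6.0]
wrist_force: [-0.8, 0.1, -3.0]
grip_width: 0.0438
t 6.17 xb,y,zb [-28.64   0.52  47.74] rpy [-1.000e-02 -1.234e+01 -1.000e-01] F [-0.85  0.03 -2.95] T [0.059 0.221 0.062] w 43.8
```

View pics/w4.png

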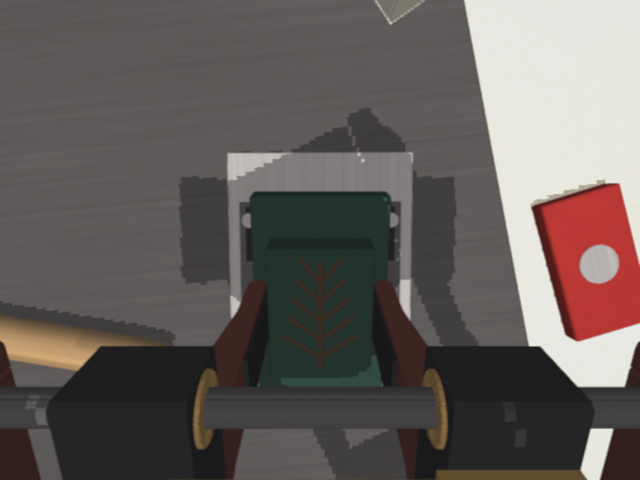

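View pics/w4z.png

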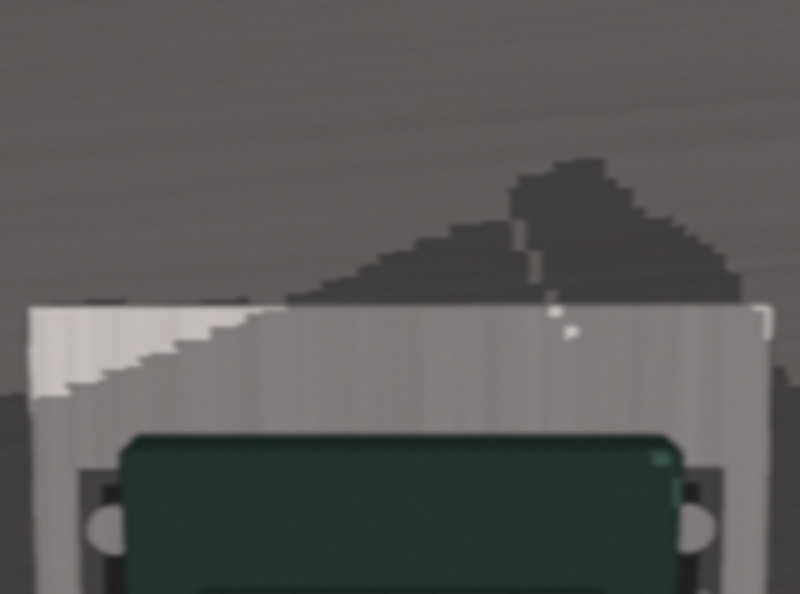

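Run:
```python
from h import *
c=dict(np.load('c4.npz'));p,R=pose();cur()
f=lambda x,y: (220+(x+.5)/4-.5, 60+(y+.5)/3.3-.5)
a,b=ray(c,f(29.5,306),.006),ray(c,f(771,306),.006)
print(a,b,np.linalg.norm(a-b)); m=(a+b)/2; print('plate mid holder y vs O',NR().inv().apply(m-np.r_[P['O'],0])*1000, 'tool y',R.inv().apply(m-p)*1000)
print('yaw of edge',np.degrees(np.arctan2(*(a-b)[[1,0]]))-90)
K,Rc,t=[np.array(c[k]) for k in('mtx','R','t')]
d1=(Rc@p+t)[2]; print('col of y0 at tile edge',[proj(c,p+R.apply([.0477,0,z])) for z in(.0161,.0041)], 'depth',(Rc@(p+R.apply([.0477,0,.004]))+t)[2],(Rc@m+t)[2])
im=cv2.imread('pics/w4.png').astype(int).sum(2)
for v in (196,200,205,215): print(im[v,245:256],im[v,384:396])
```

```text
t 6.22 xb,y,zb [-28.85   0.45  47.36] rpy [ -0.03 -12.31  -0.09] F [-0.33  0.68 -2.56] T [0.065 0.244 0.041] w 44.2
[0.59208483 0.22193782 0.006     ] [0.57999286 0.10759391 0.006     ] 0.11498149788394785
plate mid holder y vs O [81.90997934  1.53674393  6.        ] tool y [57.16844276 -1.31743532 91.67873009]
yaw of edge -6.0366419348918186
col of y0 at tile edge [array([322.49947586, 191.31530017]), array([322.66380506, 196.91425075])] depth 0.16912177270407516 0.24991055116537492
[366 369 371 364 319 233 147 114 114 117 118] [149 149 144 129 118 168 271 353 384 386 381 375]
[366 369 372 353 270 163 126 132 132 132 130] [195 198 193 165 137 131 198 306 364 367 360 360]
[194 191 188 187 160 133 129 132 129 129 132] [131 132 129 141 176 180 166 166 172 177 180 185]
[370 374 371 371 352 268 163 126 132 132 132] [132 132 133 129 126 179 299 360 372 371 371 361]
```

Run:
```python
from h import *
print(trow(-29,8,12,.5),trow(-29,3,12,.5))
```

```text
[-8.5 -0.1 38.7  0.  -0.3 -0.1] [-9.5 -0.1 43.6  0.  -0.3 -0.1]
```

```bash
python3 -m pendant '[-3,0,14,0,-0.3,0,-6,0,26,0,-0.3,0,-8,0,35,0,-0.3,0,-8.5,0,38.5,0,-0.3,0,-8.5,0,38.5,0,-0.3,0,-8.5,0,38.5,0,-0.3,0]';python3 -c "
from h import *
cur();print(trow(-29,3,12,.5))
c,im=snap('wrist','w5')
cv2.imwrite('pics/w5z.png',cv2.resize(im[60:240,220:420,::-1],None,fx=4,fy=3.3,interpolation=cv2.INTER_CUBIC))"
```

```text
clock: 6.98
tcp_pos: [0.5111, 0.1714, 0.0445]
tool_rot: [180.0, -12.1, -6.0]
wrist_force: [0.0, -0.1, -2.3]
grip_width: 0.0439
t 6.97 xb,y,zb [-28.76   0.58   8.64] rpy [-1.000e-02 -1.205e+01 -1.000e-01] F [ 0.01 -0.1  -2.27] T [0.019 0.201 0.03 ] w 43.9
[-1.4  0.   5.5  0.  -0.1 -0.1]
```

View pics/w5z.png

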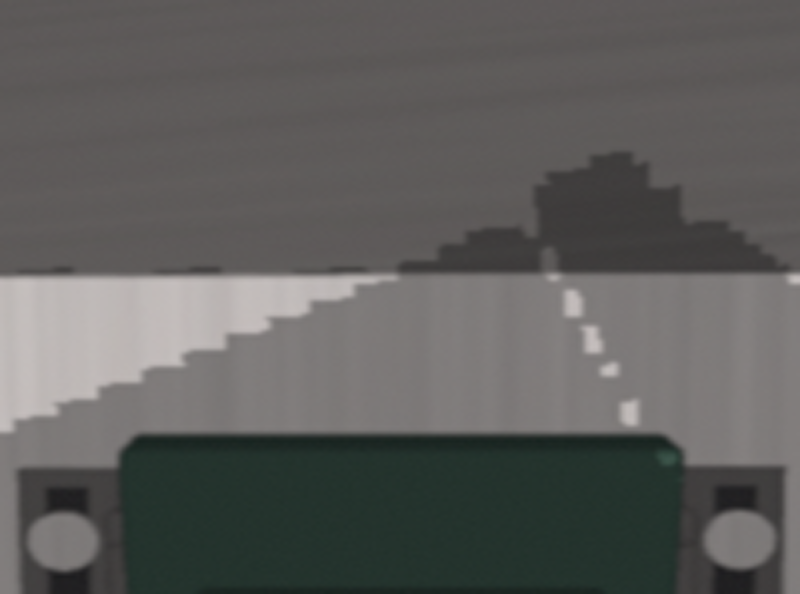

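The tile and nest mid-columns agree at 402 (zoomed), so it is centred across the pocket. Lowering.

```bash
python3 -m pendant '[-0.4,0,2,0,0,0,-1,0,4,0,0,0,-1.3,0,5.3,0,0,0,-1.3,0,5.3,0,0,0,-1.3,0,5.3,0,0,0]';python3 -c "
from h import *
cur();print(trow(-29,3,12,.5),trow(-38,2.5,12,.5))"
```

```text
clock: 7.65
tcp_pos: [0.511, 0.1715, 0.0391]
tool_rot: [180.0, -12.1, -6.0]
wrist_force: [-0.8, 0.2, -1.7]
grip_width: 0.0439
t 7.65 xb,y,zb [-28.89   0.61   3.28] rpy [ -0.   -12.06  -0.09] F [-0.78  0.16 -1.75] T [0.044 0.224 0.016] w 43.9
[-0.1  0.   0.3  0.  -0.1 -0.1] [-9.1  0.1 -1.1  0.  -0.1 -0.1]
```

```bash
python3 -m pendant '[-3,0,-0.4,0,0,0,-6,0,-0.8,0,0,0,-9,0,-1.2,0,0,0,-9,0,-1.2,0,0,0,-9,0,-1.2,0,0,0]';python3 -c "
from h import *
cur();print(trow(-42,2.5,12,.5))"
```

```text
clock: 8.28
tcp_pos: [0.5021, 0.1724, 0.0385]
tool_rot: [-180.0, -12.1, -6.0]
wrist_force: [0.0, -0.7, -3.1]
grip_width: 0.044
t 8.28 xb,y,zb [-37.89   0.65   2.64] rpy [  0.   -12.07  -0.09] F [ 0.08 -0.67 -3.14] T [0.082 0.158 0.033] w 44.0
[-4.   0.1 -0.7  0.  -0.1 -0.1]
```

```bash
python3 -m pendant '[-1.5,0,-0.3,0,0,0,-3,0,-0.6,0,0,0,-3,0,-0.6,0,0,0,-3,0,-0.6,0,0,0]';python3 -c "
from h import *
cur()"; python3 -m pendant '[-1,0,-0.2,0,0,0,-2,0,-0.4,0,0,0,-2,0,-0.4,0,0,0,-2,0,-0.4,0,0,0]';python3 -c "
from h import *
cur()"
```

```text
clock: 8.78
tcp_pos: [0.499, 0.1728, 0.0384]
tool_rot: [-180.0, -12.1, -6.0]
wrist_force: [-0.1, -0.6, -2.3]
grip_width: 0.0439
t 8.78 xb,y,zb [-40.96   0.67   2.6 ] rpy [  0.   -12.07  -0.09] F [-0.03 -0.64 -2.28] T [ 0.002  0.202 -0.042] w 43.9
clock: 9.28
tcp_pos: [0.4972, 0.1729, 0.0386]
tool_rot: [-180.0, -12.1, -6.0]
wrist_force: [1.4, 0.3, -2.7]
grip_width: 0.044
t 9.28 xb,y,zb [-42.77   0.67   2.68] rpy [  0.   -12.1   -0.09] F [ 1.33  0.44 -2.65] T [ 0.06  -0.119  0.01 ] w 44.0
```

```bash
python3 -m pendant '[-1,0,-0.2,0,0,0,-2,0,-0.4,0,0,0,-2,0,-0.4,0,0,0,-2,0,-0.4,0,0,0]';python3 -c "
from h import *
cur();import time
for i in range(3): print(np.round(state()['wrist_force'],2))"; python3 -m pendant '[-0.7,0,-0.1,0,0,0,-1.5,0,-0.3,0,0,0,-1.5,0,-0.3,0,0,0,-1.5,0,-0.3,0,0,0]';python3 -c "
from h import *
cur()"
```

```text
clock: 9.78
tcp_pos: [0.4953, 0.1731, 0.0386]
tool_rot: [-180.0, -12.1, -6.0]
wrist_force: [2.9, -0.1, -2.7]
grip_width: 0.0439
t 9.78 xb,y,zb [-44.66   0.67   2.75] rpy [ 1.000e-02 -1.212e+01 -9.000e-02] F [ 2.94  0.18 -2.75] T [ 0.038 -0.353  0.093] w 43.9
[ 2.94 -0.12 -2.75]
[ 2.94 -0.12 -2.75]
[ 2.94 -0.12 -2.75]
clock: 10.28
tcp_pos: [0.4939, 0.1733, 0.0387]
tool_rot: [-180.0, -12.1, -6.0]
wrist_force: [4.4, -0.1, -3.1]
grip_width: 0.0439
t 10.28 xb,y,zb [-46.1    0.69   2.77] rpy [ 1.000e-02 -1.214e+01 -9.000e-02] F [ 4.41  0.36 -3.06] T [ 0.01  -0.54  -0.009] w 43.9
```

```bash
python3 -c "
from h import *
print(trow(-47.8,2,12,.6))"
```

```text
[-1.8  0.   0.5  0.  -0.1 -0.1]
```

```bash
python3 -m pendant '[-1,0,0.2,0,0,0,-1.8,0,0.5,0,0,0,-1.8,0,0.5,0,0,0,-1.8,0,0.5,0,0,0]';python3 -c "
from h import *
cur()
for th in (10,8,6,4,2): print(th,trow(-47.9,1.5,th,.6))"
```

```text
clock: 10.78
tcp_pos: [0.4926, 0.1735, 0.0384]
tool_rot: [-180.0, -12.2, -6.0]
wrist_force: [5.3, -1.2, 0.2]
grip_width: 0.044
t 10.78 xb,y,zb [-47.34   0.75   2.42] rpy [  0.02 -12.2   -0.1 ] F [ 5.45 -0.68  0.16] T [-0.045 -0.717  0.004] w 44.0
10 [-0.2  0.1  2.7 -0.  -2.2 -0.1]
8 [ 0.3  0.1  4.4 -0.  -4.2 -0.1]
6 [ 0.7  0.1  6.1 -0.  -6.2 -0.1]
4 [ 1.1  0.1  7.8 -0.  -8.2 -0.1]
2 [  1.3   0.1   9.6  -0.  -10.2  -0.1]
```

```bash
python3 -c "
from h import *
for a in ((-47.5,2.4,10.5),(-47.7,2.4,9),(-47.9,2.4,7.5),(-48,2.4,6)): print(a,trow(*a,.65))"
```

```text
(-47.5, 2.4, 10.5) [ 0.3  0.   1.4 -0.  -1.7 -0.1]
(-47.7, 2.4, 9) [ 0.5  0.   2.7 -0.  -3.2 -0.1]
(-47.9, 2.4, 7.5) [ 0.6  0.   3.9 -0.  -4.7 -0.1]
(-48, 2.4, 6) [ 0.8  0.   5.2 -0.  -6.2 -0.1]
```

```bash
python3 -m pendant '[0.3,0,1.4,0,-1.7,0,0.5,0,2.7,0,-3.2,0,0.5,0,2.7,0,-3.2,0,0.5,0,2.7,0,-3.2,0]';python3 -c "
from h import *
cur()
for a in ((-47.9,2.4,7.5),(-48.1,2.4,6)): print(a,trow(*a,.65))"
```

```text
clock: 11.28
tcp_pos: [0.4938, 0.1734, 0.0357]
tool_rot: [-180.0, -9.0, -6.0]
wrist_force: [4.0, -0.8, -0.6]
grip_width: 0.0441
t 11.28 xb,y,zb [-47.51   0.77   2.25] rpy [ 0.02 -8.99 -0.11] F [ 4.05 -0.37 -0.63] T [ 0.059 -0.674  0.063] w 44.1
(-47.9, 2.4, 7.5) [ 0.   0.   1.1 -0.  -1.5 -0.1]
(-48.1, 2.4, 6) [ 0.2  0.   2.3 -0.  -3.  -0.1]
```

```bash
python3 -m pendant '[-0.3,0,1.1,0,-1.5,0,-0.2,0,2.3,0,-3,0,-0.2,0,2.3,0,-3,0,-0.2,0,2.3,0,-3,0]';python3 -c "
from h import *
cur();c,im=snap('wrist','w6')
for a in ((-48.2,2,5),(-48.2,1.5,4),(-48.2,1.5,2.5)): print(a,trow(*a,.65))"
```

```text
clock: 11.78
tcp_pos: [0.4941, 0.1733, 0.0333]
tool_rot: [-180.0, -6.0, -6.0]
wrist_force: [4.8, -0.6, -2.1]
grip_width: 0.0439
t 11.78 xb,y,zb [-48.4    0.76   2.26] rpy [ 0.02 -5.98 -0.11] F [ 4.83 -0.14 -2.05] T [ 0.065 -0.823  0.056] w 43.9
(-48.2, 2, 5) [ 0.5  0.   1.1 -0.  -1.  -0.1]
(-48.2, 1.5, 4) [ 0.7  0.   2.5 -0.  -2.  -0.1]
(-48.2, 1.5, 2.5) [ 1.1  0.   3.8 -0.  -3.5 -0.1]
```

View pics/w6.png

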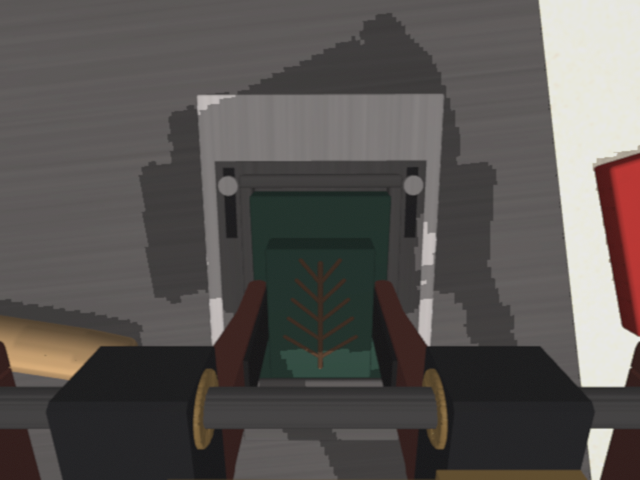

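```bash
python3 -m pendant '[0.3,0,1.1,0,-1,0,0.5,0,2.3,0,-2,0,0.5,0,2.3,0,-2,0,0.5,0,2.3,0,-2,0]';python3 -c "
from h import *
cur()
for a in ((-48.3,1.5,4),(-48.3,1.2,3),(-48.3,1,2)): print(a,trow(*a,.65))"
```

```text
clock: 12.32
tcp_pos: [0.4949, 0.1733, 0.0311]
tool_rot: [-180.0, -4.0, -6.0]
wrist_force: [4.4, -0.8, -0.7]
grip_width: 0.0439
t 12.32 xb,y,zb [-48.29   0.79   1.67] rpy [ 0.03 -4.   -0.11] F [ 4.48 -0.31 -0.68] T [ 0.027 -0.756  0.115] w 43.9
(-48.3, 1.5, 4) [-0.   0.   0.2 -0.   0.  -0.1]
(-48.3, 1.2, 3) [ 0.2  0.   1.3 -0.  -1.  -0.1]
(-48.3, 1, 2) [ 0.5  0.   2.4 -0.  -2.  -0.1]
```

```bash
python3 -m pendant '[0.2,0,1.3,0,-1,0,0.4,0,2.4,0,-2,0,0.4,0,2.4,0,-2,0,0.4,0,2.4,0,-2,0]';python3 -c "
from h import *
cur()
for a in ((-48.3,1,1),(-48.3,.5,.5),(-48.3,0.2,0)): print(a,trow(*a,.65))"
```

```text
clock: 12.82
tcp_pos: [0.4955, 0.1732, 0.0286]
tool_rot: [-180.0, -2.0, -6.0]
wrist_force: [4.0, 0.1, -1.6]
grip_width: 0.0438
t 12.82 xb,y,zb [-48.33   0.79   0.83] rpy [ 0.03 -1.99 -0.11] F [ 3.94  0.55 -1.55] T [ 0.073 -0.664  0.088] w 43.8
(-48.3, 1, 1) [ 0.3  0.   0.7 -0.  -1.  -0.1]
(-48.3, 0.5, 0.5) [ 0.4  0.   1.6 -0.  -1.5 -0.1]
(-48.3, 0.2, 0) [ 0.5  0.   2.3 -0.  -2.  -0.1]
```

```bash
python3 -m pendant '[0.2,0,0.7,0,-1,0,0.5,0,2,0,-2,0,0.5,0,2,0,-2,0,0.5,0,2,0,-2,0]';python3 -c "
from h import *
cur()
print(trow(-48,-.3,0,.65))"
```

```text
clock: 13.32
tcp_pos: [0.4961, 0.1732, 0.0265]
tool_rot: [-180.0, 0.0, -6.0]
wrist_force: [2.9, 0.3, -1.1]
grip_width: 0.0437
t 13.32 xb,y,zb [-48.29   0.82   0.45] rpy [ 0.03  0.01 -0.12] F [ 2.9   0.62 -1.13] T [ 0.076 -0.662  0.061] w 43.7
[ 0.3  0.1  0.7 -0.   0.  -0.1]
```

```bash
python3 -m pendant '[0.2,0,0.5,0,0,0,0.2,0,0.5,0,0,0,0.2,0,0.5,0,0,0]';python3 -c "
from h import *
cur()"; python3 -m pendant '[0.1,0,0.5,0,0,0,0.1,0,0.5,0,0,0,0.1,0,0.5,0,0,0]';python3 -c "
from h import *
cur()"
```

```text
clock: 13.7
tcp_pos: [0.4963, 0.1732, 0.0261]
tool_rot: [-180.0, 0.0, -6.0]
wrist_force: [2.5, 0.5, -0.5]
grip_width: 0.044
t 13.7 xb,y,zb [-4.815e+01  8.200e-01  4.000e-02] rpy [ 0.03  0.01 -0.11] F [ 2.47  0.75 -0.48] T [-0.063 -0.522  0.083] w 44.0
clock: 14.08
tcp_pos: [0.4964, 0.1732, 0.0261]
tool_rot: [-180.0, -0.0, -6.0]
wrist_force: [0.4, -0.7, 4.9]
grip_width: 0.044
t 14.07 xb,y,zb [-4.803e+01  8.500e-01 -3.000e-02] rpy [ 0.03 -0.   -0.11] F [ 0.45 -0.71  4.93] T [-0.208 -0.104  0.048] w 44.0
```

```bash
python3 -m pendant '[0,0,0,0,0,0,0,0,0,0,0,0,0,0,0,0,0,0,0,0,0,0,0,0,0,0,0,0,0,0]' 0.5;python3 -c "
from h import *
cur()"; python3 -m pendant '[0,0,-20,0,0,0,0,0,-60,0,0,0,0,0,-100,0,0,0,0,0,-130,0,0,0,0,0,-130,0,0,0,0,0,-130,0,0,0]';python3 -c "
from h import *
cur();c,im=snap('wrist','w7');np.savez('c7.npz',**{k:np.array(v) for k,v in c.items()})
cv2.imwrite('pics/w7z.png',cv2.resize(im[100:400,200:440,::-1],None,fx=2.5,fy=2,interpolation=cv2.INTER_CUBIC))"
```

```text
clock: 14.7
tcp_pos: [0.4964, 0.1732, 0.026]
tool_rot: [-180.0, 0.0, -6.0]
wrist_force: [0.9, -0.9, 3.0]
grip_width: 0.0445
t 14.7 xb,y,zb [-48.04   0.87  -0.07] rpy [ 0.03  0.   -0.11] F [ 0.96 -0.82  3.01] T [-0.093 -0.226  0.013] w 44.5
clock: 15.45
tcp_pos: [0.4959, 0.1731, 0.1553]
tool_rot: [-180.0, 0.1, -6.0]
wrist_force: [-0.2, -1.0, -0.4]
grip_width: 0.044
t 15.45 xb,y,zb [-48.54   0.68 129.27] rpy [ 0.01  0.08 -0.11] F [-0.06 -0.99 -0.36] T [0.06  0.036 0.035] w 44.0
```

View pics/w7.png

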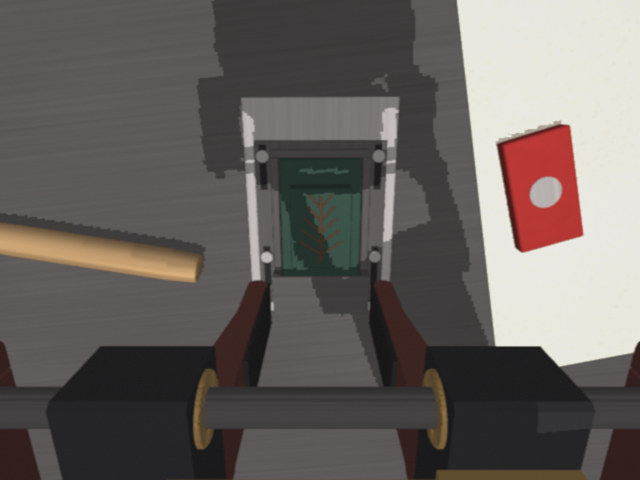

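The 0.5 setting only opened the fingers to about 44 mm, but the tile stayed in the pocket (rows 157–276). I'll check flatness by gently touching the panel at both ends with closed fingers.

View pics/w7z.png

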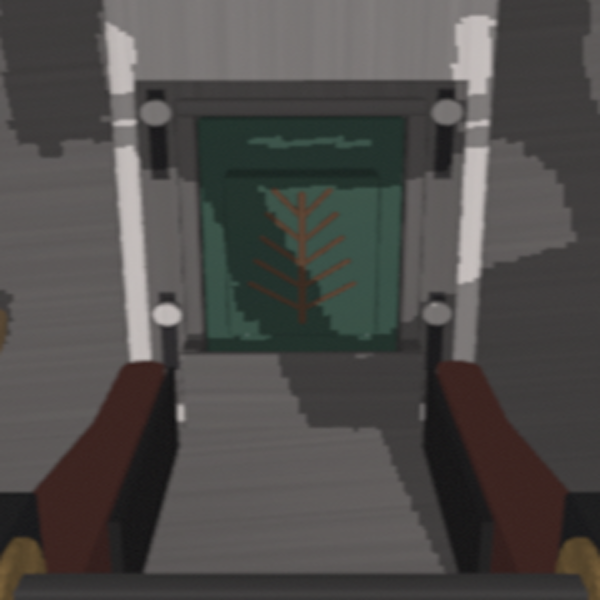

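Run:
```python
from h import *
N=N0()
for x in (22,-20):
  for z in (.055,.042): print(x,z,row(N+NR().apply([x/1000,.0008,0])*[1,1,0]+[0,0,z-N[2]],down(P['yaw'])))
```

```text
22 0.055 [22.7 -0.4 99.5  0.   0.1 -0.1]
22 0.042 [ 2.280e+01 -4.000e-01  1.125e+02  0.000e+00  1.000e-01 -1.000e-01]
-20 0.055 [-19.3  -0.3  99.6   0.    0.1  -0.1]
-20 0.042 [-1.920e+01 -3.000e-01  1.126e+02  0.000e+00  1.000e-01 -1.000e-01]
```

```bash
python3 -m pendant '[12,0,0,0,0,0,23,0,20,0,0,0,23,0,50,0,0,0,23,0,80,0,0,0,23,0,100,0,0,0,23,0,109,0,0,0,23,0,109,0,0,0,23,0,109,0,0,0]' 1 5;python3 -m pendant '[0,0,1.5,0,0,0,0,0,3,0,0,0,0,0,3,0,0,0]'
```

```text
clock: 16.5
tcp_pos: [0.519, 0.1708, 0.0468]
tool_rot: [-180.0, 0.0, -6.0]
wrist_force: [0.4, -0.6, -0.4]
grip_width: 0.0003
clock: 16.88
tcp_pos: [0.519, 0.1708, 0.0439]
tool_rot: [-180.0, 0.0, -6.0]
wrist_force: [0.4, 0.3, -0.6]
grip_width: 0.0008
```

```bash
for i in 1 2; do python3 -m pendant '[0,0,1,0,0,0,0,0,2,0,0,0,0,0,2,0,0,0]'|egrep 'tcp|force'; done; for i in 1; do python3 -m pendant '[0,0,0.6,0,0,0,0,0,1,0,0,0,0,0,1,0,0,0]'|egrep 'tcp|force'; done
```

```text
tcp_pos: [0.5189, 0.1708, 0.0417]
wrist_force: [0.5, -0.7, 0.1]
tcp_pos: [0.5188, 0.1707, 0.0396]
wrist_force: [-0.8, -0.0, -0.7]
tcp_pos: [0.519, 0.1708, 0.0388]
wrist_force: [0.0, 0.1, 0.7]
```

```bash
for i in 1 2 3; do python3 -m pendant '[0,0,0.5,0,0,0,0,0,0.5,0,0,0,0,0,0.5,0,0,0]'|egrep 'tcp|force'; done
```

```text
tcp_pos: [0.519, 0.1709, 0.0384]
wrist_force: [-0.6, 1.1, 2.2]
tcp_pos: [0.519, 0.1709, 0.0383]
wrist_force: [-2.0, -1.1, 5.6]
tcp_pos: [0.519, 0.1709, 0.0383]
wrist_force: [-2.6, 0.3, 5.0]
```

```bash
python3 -m pendant '[0,0,0.5,0,0,0,0,0,0.6,0,0,0,0,0,0.6,0,0,0]'|egrep 'tcp|force'; python3 -m pendant '[0,0,-4,0,0,0,0,0,-8,0,0,0,-20,0,-8,0,0,0,-42,0,-8,0,0,0,-42,0,-4,0,0,0,-42,0,-2.5,0,0,0,-42,0,-2.5,0,0,0]'|egrep 'tcp|force'
```

```text
tcp_pos: [0.519, 0.1709, 0.0384]
wrist_force: [-3.0, -0.3, 6.2]
tcp_pos: [0.4776, 0.1751, 0.0405]
wrist_force: [-0.5, 0.1, 0.2]
```

```bash
for i in 1 2; do python3 -m pendant '[0,0,0.6,0,0,0,0,0,1,0,0,0,0,0,1,0,0,0]'|egrep 'tcp|force'; done
```

```text
tcp_pos: [0.4777, 0.1751, 0.0395]
wrist_force: [1.3, -0.5, -0.8]
tcp_pos: [0.4777, 0.1751, 0.0384]
wrist_force: [-1.1, 0.1, 0.5]
```

```bash
for i in 1 2 3; do python3 -m pendant '[0,0,0.5,0,0,0,0,0,0.5,0,0,0,0,0,0.5,0,0,0]'|egrep 'tcp|force'; done
```

```text
tcp_pos: [0.4777, 0.1751, 0.0383]
wrist_force: [-1.7, 0.1, 4.5]
tcp_pos: [0.4778, 0.1751, 0.0383]
wrist_force: [-2.7, -0.3, 5.6]
tcp_pos: [0.4778, 0.1751, 0.0383]
wrist_force: [-2.2, -1.4, 6.1]
```

Both ends stop at 38.3 mm, so the tile is level and firm. Withdrawing and taking a last look.

```bash
python3 -m pendant '[0,0,-20,0,0,0,0,0,-60,0,0,0,-20,0,-110,0,0,0,-50,0,-150,0,0,0,-70,0,-190,0,0,0,-70,0,-190,0,0,0,-70,0,-190,0,0,0]';python3 -c "
from h import *
snap('wrist','w8');c,im=snap('scene','s8');snap('top','t8')
cv2.imwrite('pics/s8z.png',cv2.resize(im[200:310,250:410,::-1],None,fx=5,fy=5,interpolation=cv2.INTER_CUBIC))
a=cv2.imread('pics/w8.png');cv2.imwrite('pics/w8z.png',cv2.resize(a[0:240,220:420],None,fx=3,fy=2.5,interpolation=cv2.INTER_CUBIC))"
```

```text
clock: 23.12
tcp_pos: [0.4082, 0.1822, 0.2271]
tool_rot: [-180.0, 0.0, -6.0]
wrist_force: [-0.2, -0.1, -0.3]
grip_width: 0.0005
```

View pics/s8z.png

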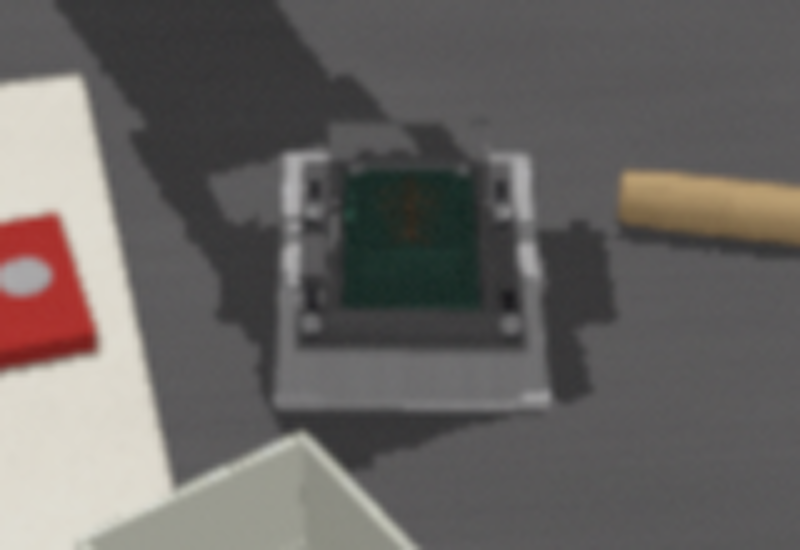

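View pics/w8z.png

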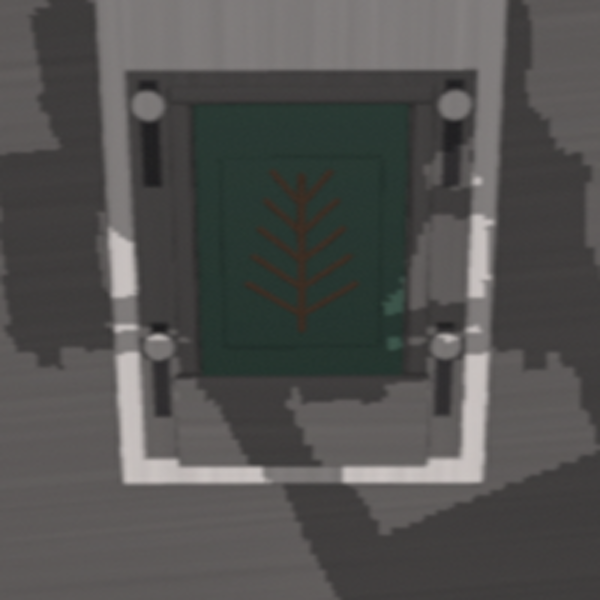

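The tile lies in the nest, flush with the end wall and with its other end under the lip. The robot is clear of it, so I'm handing in.

```bash
python3 -c "
from h import *
print(ctrl.hand_in())"
```

```text
the job is handed in; nothing more can be done
None
```

The stepped tile is mounted in the nearer of the two holders, lying flat on the floor with one end under the lip and the other against the end wall. I handed in at about 23 s with the arm clear. No verdict was reported.

- **Grasp:** I gripped the tile across its raised panel with 14 N. The camera put the nest about 8.4 mm toward the lip end from nominal, and touching the jaw confirmed that to within about 0.5 mm.
- **Insertion:** I slid the tile in at a 12° tilt and rocked it down past the end wall. The push on the jaw read about 4 to 5.5 N during the rocking. Each force reading is only good to about 0.7 N. Pressing the tile onto the floor took about 7 N.
- **Last checks:** I touched both ends of the panel with closed fingers at about 6 N. Both stopped at 38.3 mm, against 38.0 mm expected, so the tile is level and down. The final pictures show it seated with nothing touching it. I did not go near the two other tiles, but I did not look at them again at the end.
- **One slip:** on letting go, I opened the fingers only to about the panel's own 44 mm width. They may have brushed the tile on the way up. It stayed in place, and the touch checks came after that.

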